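# Clear the tube rack away and open the drawer

## Robot

A 7-joint arm with a two-finger parallel gripper is mounted at the origin on the work surface. World frame = base frame: x ahead of the robot, y to its left, z up, the work surface at z = 0. Lengths are in m, angles in rad, forces in N, time in s.
With the tool pointing down it reaches from about 0.4 to 0.85 m from the base axis. Payload 4.5 kg.
Tool frame: the origin (TCP) lies midway between the tips of the shut fingers; the grasp point (between the pads) lies 19 mm behind it; z points along the fingers, y is the direction in which the jaws open and shut (so a half turn about z gives the same grasp; the last joint's range is limited). The gripper opens to 88 mm and grips with 3 to 60 N. Pads are 18 mm wide; open, the fingers measure 123 mm over their backs; the gripper's body (75 mm by 187 mm) begins 45 mm behind the grasp point.
Start: joints at [1.175, 0.689, -0.195, 1.565, 0.157, 0.902, -0.215], TCP at [0.26, -0.568, 0.239] pointing down, gripper open.
Joint ranges: [-3.01, 3.01], [-0.46, 2.08], [-1.47, 1.51], [0.13, 2.56], [-1, 4.14], [0.04, 2.09], [-2.66, 2.66]. Speed limits (rad/s): [2.57, 2.57, 3.14, 3.14, 3.14, 3.14, 3.14].

## Interface

Orientations are given as a unit quaternion [x, y, z, w].
In Python, from plant import r gives the robot as it stands. The module is installed in compiled form; this text tells all that it offers.
- The arm moves only by the tool carry_out, never from a script. Its argument "commands" is a list of rows, each a list of 6 numbers: the shift along the tool's x, y, z in m, then the turn, a rotation vector about the tool's x, y, z in degrees. In form: [[dx, dy, dz, wx, wy, wz], ...]. A call has 1 to 12 rows; each row is the pose to reach, as a shift and turn from the pose commanded when the call began, along the tool's axes at that moment; what a row does not reach only later rows make up. A row lasts 1/10 s, in which the tool goes at most 50 mm and 8.59 degrees, less where a joint would pass 70% of its speed; a pose out of reach is approached as far as the arm can. A call with a gripper value outside its range is refused whole. "fingers" is the closure in counts, from 0 (fully open) to 255 (shut), set as the call begins (left out, the last holds). The fingers move at their own pace and stop on an object; "grip_force" is the grip in N (left out, the last holds). Time passes only in rows, so rows that repeat a pose let the fingers close. It gives the time, the measured TCP pose, the force and the opening at its end, in the units of the state.
- r.get_state(): the state, without advancing time (a new reading comes with each control period).
- r.snapshot(name): name is "scene" or "side" or "wrist"; returns a dict with "img" (384x512x3 uint8, blue, green, red), "intrinsics" (3x3 intrinsics, pixels), "k1" (the pictures are not rectified: a ray, as slopes to the right and down, at radius r is drawn at 1 + k1 r^2 times it, then the intrinsics apply), "extrinsics" (4x4, takes a point from camera to world coordinates); the wrist camera has in their place "tool_from_camera" (4x4, takes a point from camera to tool coordinates, whose origin is the TCP and whose axes are the flange's). Camera axes: x right, y down, z forward; pixel columns grow to the right and rows downward; lengths in m; the calibration is good to about 2 mm. A picture is of the moment at which its call begins: read the wrist's pose just before it. There is no depth.
- r.finish_job(): hands the job in, once; it reports no verdict.
Trained networks look in a picture, given as the dict that the camera call returned (one of the last four; its "shot" number tells which), for a name from the list of things; names that differ only in an ending like _2 or _b are one class to them, and where a whole thing is asked for, a point or a joint stands for the part that bears it (a point fixed in the world has none). Each returns a list of dicts, best first, with "p" (0 to 1); they miss things now and then, are a little off and sometimes report something else, mostly with a low value. They report only what shows in the picture. A call takes as long as a camera call. They do not tell look-alikes from the thing itself.
- r.spot_in(picture, label): "xyz" ([x, y, z] in m, in world coordinates, good to about 4 mm: the middle of the surface that is visible of it).
- r.spot_point(picture, label): "xyz" ([x, y, z] in m, in world coordinates, good to about 4 mm: a listed point, or the origin of a listed thing).
The state is a dict: "clock": time; "q": joint angles; "qd": joint speeds; "joint_torque": joint torques, N m; "tool_pos": TCP position; "eef_rot": TCP orientation; "contact_force": force on the tool from outside, world axes, zero at the start; "moment": the same for the moment, N m; "opening": opening from 0.0 (shut) to 1.0 (fully open).
Only numpy, scipy, OpenCV 4.12 (cv2) and the standard library are available. Lean on these libraries where they do the work, as an engineer would, in place of code of your own. Each camera call takes 0.05 s, during which the arm holds its last target.

## Task

The tube rack is standing in front of one of the two small drawer units, in the way of its drawer. First lift the rack away and set it down gently, upright and flat in the empty white tray; then pull the drawer that it was blocking open by about 12 cm or more and leave it open. Leave the other drawer and the other things on the bench as they are.

Things in the scene. Friction and masses are not known exactly. Their poses are not given: they have to be found in the camera images.
- rack: test tube rack with capped tubes (one piece, 0.2-0.4 kg): 56 (x) x 130 (y) x 88 mm high to the caps; white end plates 70 mm high, between them pale blue shelves of the same 56 mm width at heights 0-8, 27-37, 56-68 mm. Origin: centre of its underside, z up. Grip across the 56 mm. Starts in front of unit_a, roughly parallel to the drawer front, about 260 mm from the unit's origin
- tray: empty square white plastic tray fixed to the bench, 210 x 210 mm outside, rim 14 mm high and 4 mm thick, floor 4 mm thick; origin at the centre of its underside. On the left or the right of the bench (a white balance stands on the other side)
- unit_a: small grey steel drawer unit, 240 deep (x) x 160 wide (y) x 100 mm high, standing on the bench; origin at the centre of its underside, its own -x axis is the side that the white drawer front and handle face. The drawer front's face lies at x = -120 mm when closed. This is the unit whose drawer the rack blocks; it may be the left or the right one.
- unit_a_drawer0 (a joint): how far unit_a's drawer is pulled out (m), 0 closed, 0.165 fully open; slides along the unit's -x
- unit_a_drawer0_handle (a point): middle of the bar handle of unit_a's drawer: a round steel bar 11 mm thick and 91 mm long along the unit's y, 35 mm in front of the drawer front, held by two 8 mm posts 34 mm either side of its middle; 62 mm above the bench, 38 mm below the unit's top. Moves with the drawer
- unit_b: small grey steel drawer unit, 240 deep (x) x 160 wide (y) x 100 mm high, standing on the bench; origin at the centre of its underside, its own -x axis is the side that the white drawer front and handle face. The drawer front's face lies at x = -120 mm when closed. The other unit, not to be opened.
- unit_b_drawer0 (a joint): how far unit_b's drawer is pulled out (m)
- balance: white bench balance with a round dial, fixed, 190 (x) x 210 (y) x 58 mm high, origin at the centre of its underside; bystander
- sanitizer: clear pump bottle, 57 mm in diameter, 149 mm high, standing in front of unit_b, origin at the centre of its underside; bystander
- jar: closed jar, 56 mm in diameter, 85 mm high, standing on top of unit_a, origin at the centre of its underside; bystander
- carton: cardboard box 55 x 120 x 60 mm high on top of unit_b, origin at the centre of its underside; bystander
- beaker: white plastic cup, 70 mm across the rim, 85 mm high, standing on the bench beyond the pump bottle as seen from unit_b, origin at the centre of its underside; bystander
Mind the look-alikes: they are no part of the job. What is shaped like the rack but purple or red is not meant.

How it is judged:
On the way:
1. the rack stands in the tray, released and at rest (x of rack in the frame of tray between -0.075 and 0.075 m and y of rack in the frame of tray between -0.075 and 0.075 m and z of rack in the frame of tray below 0.01 m and angle between rack's own z axis and vertical below 0.08 rad and linear speed of rack below 0.03 m/s and contact force between the fingers and rack below 0.1 N), for 0.2 s.
At the end, for the whole second after the job is handed in: The rack stands upright (within 0.08 rad) and flat on the tray's floor, its middle within 75 mm of the tray's middle in the tray's x and y, released and at rest; the drawer that it blocked is open by more than 100 mm and still; the other drawer is open by less than 30 mm (all of step 1 and value of joint unit_a_drawer0 above 0.1 m and velocity of joint unit_a_drawer0 between -0.02 and 0.02 m/s and value of joint unit_b_drawer0 below 0.03 m); the robot touches nothing.
It fails at once if the blocked drawer is pulled out beyond 40 mm before the rack stands in the tray (value of joint unit_a_drawer0 above 0.04 m and not (x of rack in the frame of tray between -0.075 and 0.075 m and y of rack in the frame of tray between -0.075 and 0.075 m and z of rack in the frame of tray below 0.01 m and angle between rack's own z axis and vertical below 0.08 rad)).
It fails at once if the rack is tipped over by more than 0.6 rad (angle between rack's own z axis and vertical above 0.6 rad).
It fails at once if the rack is dropped from more than about 40 mm (z of rack in the frame of tray above 0.04 m and contact force between the fingers and rack below 0.01 N and linear speed of rack above 0.3 m/s).
It fails at once if the other drawer is pulled out beyond 30 mm (value of joint unit_b_drawer0 above 0.03 m).
It fails at once if the pump bottle, jar, carton or cup is moved by more than 30 mm or tipped over (distance of any of sanitizer, jar, carton, beaker from where it was at the start of the episode above 0.03 m or angle between any of sanitizer, jar, carton, beaker's own z axis and vertical above 0.5 rad).
It also fails if it takes over 61 s, if anything falls off the work surface, if the arm or the gripper's body presses on something with over 40 N, if the wrist force passes 120 N, or if a joint passes its speed limit or range.

## Working session

There is one attempt and no reset: what is moved stays moved. The work goes in short steps, Python scripts to look and compute and a tool call to move; the robot and the scene stay as the last step left them, time stands still between calls to the robot, and variables do not carry over. Pictures are saved under pics/ and viewed, and the job is handed in when it is done.

Besides the shell and the picture viewer there is one more tool, called in YAML: its name, and indented under it one key for each argument. carry_out: Moves the arm, as the interface text tells. Its arguments: {"type":"object","properties":{"commands":{"type":"array","items":{"type":"array","items":{"type":"number"}}},"fingers":{"type":"number"},"grip_force":{"type":"number"}},"required":["commands"]}

```bash
mkdir -p pics
cat > h.py <<'E'
from plant import r
import cv2, numpy as np
from scipy.spatial.transform import Rotation as R
def st():
    s=r.get_state(); print('t',round(s['clock'],2),'pos',np.round(s['tool_pos'],4),'rot',np.round(s['eef_rot'],4),'F',np.round(s['contact_force'],1),'op',round(s['opening'],3)); return s
def snap(n,f):
    p=r.snapshot(n); cv2.imwrite('pics/'+f,p['img']); return p
E
python3 - <<'E'
from h import *
s=st(); print(R.from_quat(s['eef_rot']).as_matrix().round(3), np.round(s['q'],3))
a=snap('scene','a1.png'); b=snap('side','b1.png')
for p in (a,b):
  print('--', p['shot'])
  for l in ['rack','tray','unit_a','unit_b','unit_a_drawer0_handle','sanitizer','jar','carton','beaker','balance']:
    print(l,[(np.round(d['xyz'],3),round(d['p'],2)) for d in r.spot_point(p,l)])
print(r.get_state()['clock'])
E
```

```text
t 0.0 pos [ 0.2601 -0.5676  0.2379] rot [ 9.770e-01  2.133e-01 -3.000e-04 -9.000e-04] F [-0.2 -0.3  0.3] op 0.998
[[ 0.909  0.417 -0.001]
 [ 0.417 -0.909  0.002]
 [-0.    -0.002 -1.   ]] [ 1.175  0.69  -0.194  1.566  0.157  0.903 -0.215]
-- 1
rack [(array([ 0.209, -0.324,  0.003]), 0.97), (array([ 0.493, -0.146, -0.002]), 0.9), (array([ 0.32 , -0.167, -0.002]), 0.6)]
tray [(array([ 0.465, -0.409, -0.002]), 0.61)]
unit_a [(array([0.759, 0.121, 0.004]), 0.79), (array([ 0.748, -0.137, -0.003]), 0.68)]
unit_b [(array([0.759, 0.121, 0.004]), 0.79), (array([ 0.748, -0.137, -0.003]), 0.68)]
unit_a_drawer0_handle [(array([ 0.585, -0.136,  0.062]), 0.78), (array([0.756, 0.125, 0.1  ]), 0.41)]
sanitizer [(array([ 0.522,  0.14 , -0.001]), 0.69)]
jar [(array([ 0.732, -0.124,  0.102]), 0.85)]
carton [(array([0.758, 0.124, 0.102]), 0.64), (array([0.76 , 0.117, 0.003]), 0.55)]
beaker [(array([0.433, 0.132, 0.003]), 0.72)]
balance [(array([0.444, 0.386, 0.   ]), 0.58)]
-- 2
rack [(array([ 0.214, -0.325, -0.   ]), 0.88), (array([ 0.321, -0.168, -0.002]), 0.78), (array([ 0.497, -0.148,  0.001]), 0.71)]
tray [(array([ 0.465, -0.408,  0.004]), 0.76)]
unit_a [(array([ 0.764,  0.115, -0.002]), 0.7), (array([ 0.751, -0.133,  0.002]), 0.63)]
unit_b [(array([ 0.764,  0.115, -0.002]), 0.7), (array([ 0.751, -0.133,  0.002]), 0.63)]
unit_a_drawer0_handle [(array([ 0.582, -0.134,  0.058]), 0.8), (array([0.446, 0.387, 0.005]), 0.59)]
sanitizer [(array([0.519, 0.146, 0.001]), 0.74)]
jar [(array([ 0.729, -0.129,  0.102]), 0.55), (array([ 0.583, -0.135,  0.06 ]), 0.51)]
carton [(array([0.753, 0.12 , 0.098]), 0.98)]
beaker [(array([0.434, 0.125, 0.005]), 0.88)]
balance [(array([0.444, 0.386, 0.003]), 0.7)]
1.1
```

View pics/a1.png

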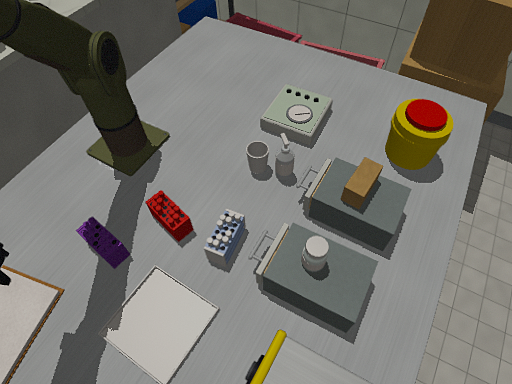

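View pics/b1.png

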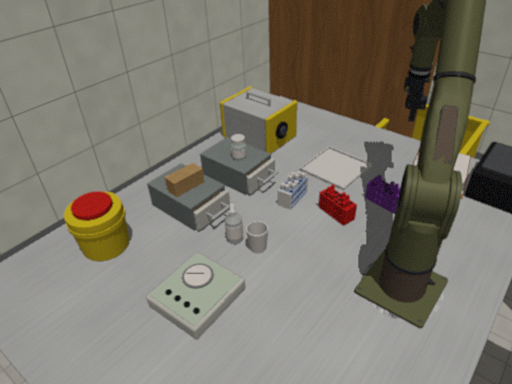

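```bash
cat >> h.py <<'E'
def proj(p,X,E=None):
    E=p['extrinsics'] if E is None else E
    X=np.atleast_2d(X); c=(X-E[:3,3])@E[:3,:3]
    s=c[:,:2]/c[:,2:]; r2=(s**2).sum(1,keepdims=True); s=s*(1+p['k1']*r2)
    K=p['intrinsics']; return s@K[:2,:2].T+K[:2,2]
def back(p,uv,z,E=None):
    E=p['extrinsics'] if E is None else E
    K=p['intrinsics']; d=(np.atleast_2d(uv)-K[:2,2])@np.linalg.inv(K[:2,:2]).T
    s=d.copy()
    for _ in range(20): s=d/(1+p['k1']*(s**2).sum(1,keepdims=True))
    w=np.c_[s,np.ones(len(s))]@E[:3,:3].T
    return E[:3,3]+w*((z-E[2,3])/w[:,2:])
E
python3 - <<'E'
from h import *
for n in ('scene','side'):
  p=r.snapshot(n); np.savez('pics/%s.npz'%n,**{k:p[k] for k in ('img','intrinsics','k1','extrinsics')})
  for nm,c in (('rack',(.495,-.147,.04)),('handle',(.62,-.135,.06)),('tray',(.465,-.409,.0))):
    u=proj(p,c)[0].astype(int); h=65 if nm=='tray' else 45
    x0,y0=max(u[0]-h,0),max(u[1]-h,0); cr=p['img'][y0:y0+2*h,x0:x0+2*h]
    k=int(590/(2*h)); cv2.imwrite('pics/c_%s_%s.png'%(n,nm),cv2.resize(cr,None,fx=k,fy=k,interpolation=cv2.INTER_CUBIC)); print(n,nm,x0,y0,k)
E
cd pics; python3 -c "
import cv2,numpy as np
f=lambda n,m:cv2.resize(cv2.imread(f'c_{n}_{m}.png'),(400,400))
for m in ('rack','handle','tray'): cv2.imwrite(f'm_{m}.png',np.hstack([f('scene',m),f('side',m)]))"
```

```text
scene rack 181 191 6
scene handle 224 206 6
scene tray 95 257 4
side rack 247 143 6
side handle 218 128 6
side tray 270 102 4
```

View pics/m_rack.png

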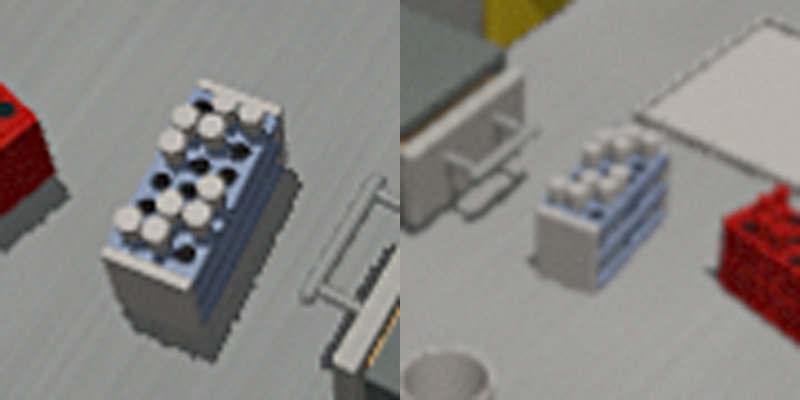

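View pics/m_handle.png

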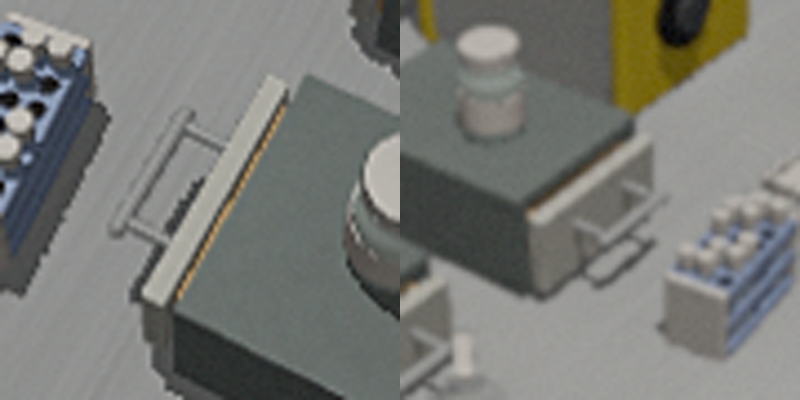

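View pics/m_tray.png

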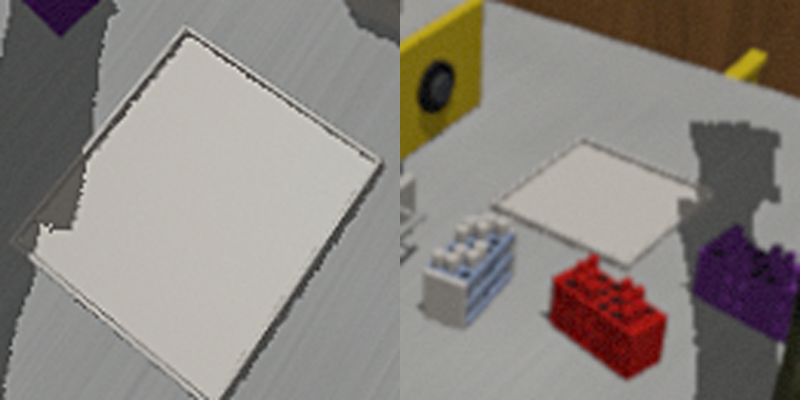

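Run:
```python
from h import *
p=dict(np.load('pics/scene.npz'))
b=lambda pts,o,k,z: back(p,np.array(pts)/k+np.array(o),z)[:,:2]
k=400/90
q=b([(105,253),(192,288),(283,107),(197,82)],(181,191),k,.07); print('rack',q.round(4),q.mean(0).round(4))
for i,j in((0,3),(1,2),(0,1),(3,2)): d=q[j]-q[i]; print(np.degrees(np.arctan2(d[1],d[0])).round(1),np.linalg.norm(d).round(4))
q=b([(118,228),(185,115)],(224,206),k,.062); d=q[1]-q[0]; print('bar',q.round(4),q.mean(0),np.degrees(np.arctan2(d[1],d[0])),np.linalg.norm(d))
q=b([(145,298),(275,78)],(224,206),k,.095); d=q[1]-q[0]; print('front',q.round(4),np.degrees(np.arctan2(d[1],d[0])),np.linalg.norm(d))
q=b([(185,27),(382,160),(215,403),(12,243)],(95,257),400/130,.014); print('tray',q.round(4),q.mean(0))
for i in range(4): d=q[(i+1)%4]-q[i]; print(np.degrees(np.arctan2(d[1],d[0])).round(1),np.linalg.norm(d).round(4))
print(R.from_matrix(r.snapshot('wrist')['tool_from_camera'][:3,:3]).as_matrix().round(3), r.snapshot('wrist')['tool_from_camera'][:3,3])
```

```text
rack [[ 0.4749 -0.2113]
 [ 0.5296 -0.2052]
 [ 0.5144 -0.0798]
 [ 0.4597 -0.09  ]] [ 0.4946 -0.1466]
97.2 0.1222
96.9 0.1263
6.3 0.0551
10.5 0.0557
bar [[ 0.5868 -0.1739]
 [ 0.5855 -0.0932]] [ 0.58617642 -0.1335375 ] 90.93882637220581 0.08076056280378796
front [[ 0.6272 -0.2132]
 [ 0.6274 -0.0627]] 89.93329046107058 0.15043006158139471
tray [[ 0.3677 -0.3002]
 [ 0.5761 -0.3114]
 [ 0.5661 -0.5168]
 [ 0.3615 -0.5089]] [ 0.46786002 -0.40929765]
-3.1 0.2087
-92.8 0.2056
177.8 0.2047
88.3 0.2088
[[-0.001 -0.958 -0.288]
 [ 1.    -0.001  0.   ]
 [-0.    -0.288  0.958]] [ 7.37072938e-02  5.26379583e-05 -1.45520748e-01]
```

carry_out:
  commands:
    - [0.389,-0.285,0.05,0,0,-73]
    - [0.389,-0.285,0.05,0,0,-73]
    - [0.389,-0.285,0.05,0,0,-73]
    - [0.389,-0.285,0.05,0,0,-73]
    - [0.389,-0.285,0.05,0,0,-73]
    - [0.389,-0.285,0.05,0,0,-73]
    - [0.389,-0.285,0.05,0,0,-73]
    - [0.389,-0.285,0.05,0,0,-73]
    - [0.389,-0.285,0.05,0,0,-73]
    - [0.389,-0.285,0.05,0,0,-73]
    - [0.389,-0.285,0.05,0,0,-73]
    - [0.389,-0.285,0.05,0,0,-73]
  fingers: 0

```text
clock: 2.5
tool_pos: [0.4955, -0.1466, 0.1887]
eef_rot: [0.658, 0.753, -0.0, 0.0]
contact_force: [-0.3, -0.4, -0.5]
opening: 1.005
```

```bash
cat >> h.py <<'E'
def wrist(f):
    s=st(); p=r.snapshot('wrist'); cv2.imwrite('pics/'+f,p['img'])
    T=np.eye(4); T[:3,:3]=R.from_quat(s['eef_rot']).as_matrix(); T[:3,3]=s['tool_pos']
    p['extrinsics']=T@p['tool_from_camera']; return s,p
E
python3 - <<'E'
from h import *
s,p=wrist('w1.png'); print(R.from_quat(s['eef_rot']).as_matrix().round(3),np.round(s['q'],2))
np.savez('pics/w1.npz',**{k:p[k] for k in ('img','intrinsics','k1','extrinsics')})
E
```

```text
t 2.5 pos [ 0.4955 -0.1466  0.1887] rot [ 6.579e-01  7.531e-01 -3.000e-04  0.000e+00] F [-0.3 -0.4 -0.5] op 1.005
[[-0.134  0.991 -0.   ]
 [ 0.991  0.134 -0.   ]
 [-0.    -0.    -1.   ]] [ 0.48  0.65 -0.46  1.93  0.46  0.66 -0.13]
```

View pics/w1.png

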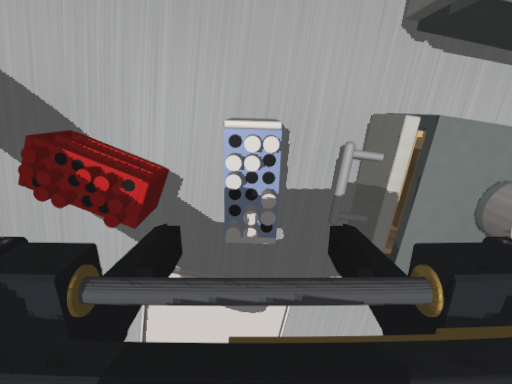

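Run:
```python
from h import *
p=dict(np.load('pics/w1.npz'))
q=back(p,[(225,122),(281,124),(278,241),(226,241)],.07)[:,:2]
print(q.round(4),q.mean(0))
for i,j in((0,3),(1,2),(0,1),(3,2)): d=q[j]-q[i]; print(np.degrees(np.arctan2(d[1],d[0])).round(1),np.linalg.norm(d).round(4))
q=back(p,[(347,143),(340,195)],.068)[:,:2];print(q)
```

```text
[[ 0.4586 -0.0884]
 [ 0.5115 -0.0832]
 [ 0.5281 -0.2049]
 [ 0.4725 -0.2124]] [ 0.49265149 -0.14724139]
-83.6 0.1248
-82.2 0.1229
5.7 0.0532
7.7 0.0561
[[ 0.5786511  -0.09224875]
 [ 0.58368133 -0.14545505]]
```

carry_out:
  commands:
    - [0,-0.002,0.03,0,0,0.5]
    - [0,-0.002,0.06,0,0,0.5]
    - [0,-0.002,0.09,0,0,0.5]
    - [0,-0.002,0.115,0,0,0.5]
    - [0,-0.002,0.135,0,0,0.5]
    - [0,-0.002,0.146,0,0,0.5]
    - [0,-0.002,0.146,0,0,0.5]
    - [0,-0.002,0.146,0,0,0.5]

```text
clock: 3.35
tool_pos: [0.4934, -0.1482, 0.0433]
eef_rot: [0.662, 0.749, -0.0, 0.0]
contact_force: [0.8, 0.7, 1.0]
opening: 1.003
```

carry_out:
  commands:
    - [0,0,0,0,0,0]
    - [0,0,0,0,0,0]
    - [0,0,0,0,0,0]
    - [0,0,0,0,0,0]
    - [0,0,0,0,0,0]
    - [0,0,0,0,0,0]
    - [0,0,0,0,0,0]
    - [0,0,0,0,0,0]
  fingers: 255
  grip_force: 25

```text
clock: 4.15
tool_pos: [0.4929, -0.1475, 0.043]
eef_rot: [0.662, 0.75, -0.0, -0.0]
contact_force: [-2.2, -0.2, 6.1]
opening: 0.63
```

carry_out:
  commands:
    - [0,0,-0.005,0,0,0]
    - [0,0,-0.015,0,0,0]
    - [0,0,-0.03,0,0,0]
    - [0,0,-0.05,0,0,0]
    - [0,0,-0.075,0,0,0]
    - [0,0,-0.1,0,0,0]
    - [0,0,-0.11,0,0,0]
    - [0,0,-0.11,0,0,0]
    - [0,0,-0.11,0,0,0]

```text
clock: 5.05
tool_pos: [0.4928, -0.1474, 0.1521]
eef_rot: [0.662, 0.75, -0.0, -0.0]
contact_force: [-0.7, 0.4, -3.0]
opening: 0.628
```

Run:
```python
from h import *
s,p=wrist('w2.png'); print(R.from_quat(s['eef_rot']).as_matrix().round(3))
q=snap('scene','a2.png')
c=q['img'][150:384,80:330]; 
b=snap('side','b2.png')['img'][90:290,220:450]
cv2.imwrite('pics/m2.png',np.hstack([cv2.resize(c,(400,374)),cv2.resize(b,(400,374))]))
```

```text
t 5.05 pos [ 0.4928 -0.1474  0.1521] rot [ 6.618e-01  7.496e-01 -3.000e-04 -4.000e-04] F [-0.7  0.4 -3. ] op 0.628
[[-0.124  0.992 -0.001]
 [ 0.992  0.124  0.   ]
 [ 0.    -0.001 -1.   ]]
```

View pics/w2.png

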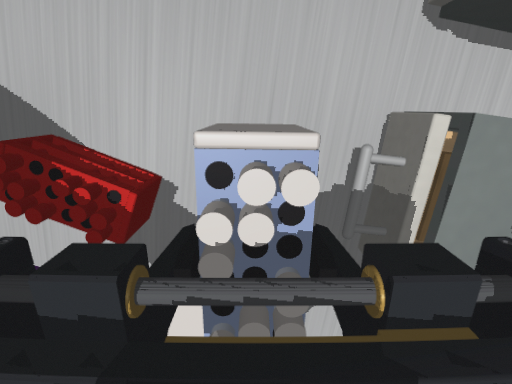

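View pics/m2.png

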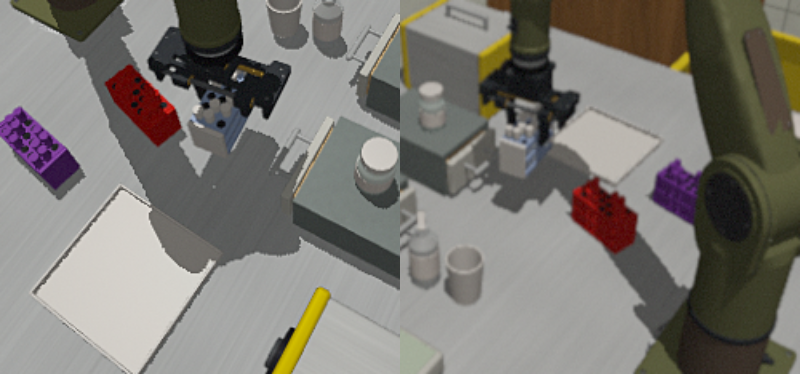

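carry_out:
  commands:
    - [-0.015,-0.003,0,0,0,1]
    - [-0.045,-0.01,0,0,0,2]
    - [-0.08,-0.018,0,0,0,3]
    - [-0.115,-0.026,0,0,0,5]
    - [-0.15,-0.034,0,0,0,6]
    - [-0.185,-0.042,0,0,0,8]
    - [-0.215,-0.049,0,0,0,9]
    - [-0.24,-0.055,0,0,0,10]
    - [-0.251,-0.0575,0,0,0,10]
    - [-0.256,-0.0585,0,0,0,10]
    - [-0.256,-0.0585,0,0,0,10]
    - [-0.256,-0.0585,0,0,0,10]

```text
clock: 6.4
tool_pos: [0.4676, -0.4066, 0.1526]
eef_rot: [0.724, 0.69, 0.001, -0.001]
contact_force: [0.2, -0.2, -3.9]
opening: 0.63
```

carry_out:
  commands:
    - [0,0,0.015,0,0,0]
    - [0,0,0.035,0,0,0]
    - [0,0,0.055,0,0,0]
    - [0,0,0.07,0,0,0]
    - [0,0,0.08,0,0,0]
    - [0,0,0.088,0,0,0]
    - [0,0,0.093,0,0,0]
    - [0,0,0.096,0,0,0]
    - [0,0,0.098,0,0,0]
    - [0,0,0.098,0,0,0]
    - [0,0,0.098,0,0,0]

```text
clock: 7.5
tool_pos: [0.4673, -0.4088, 0.0551]
eef_rot: [0.725, 0.689, 0.0, 0.0]
contact_force: [0.0, 0.7, -3.3]
opening: 0.627
```

Run:
```python
from h import *
s=st()
a=snap('scene','a3.png')['img'][210:384,80:260]; b=snap('side','b3.png')['img'][120:250,270:410]
cv2.imwrite('pics/m3.png',np.hstack([cv2.resize(a,(400,387)),cv2.resize(b,(400,387))]))
```

```text
t 7.5 pos [ 0.4673 -0.4088  0.0551] rot [7.247e-01 6.891e-01 1.000e-04 4.000e-04] F [ 0.   0.7 -3.3] op 0.627
```

View pics/m3.png

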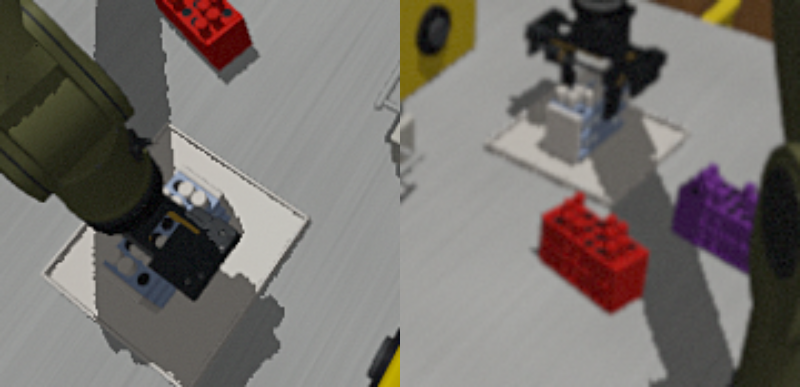

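Above the tray's middle, 8 mm to go.

carry_out:
  commands:
    - [0,0,0.001,0,0,0]
    - [0,0,0.002,0,0,0]
    - [0,0,0.003,0,0,0]
    - [0,0,0.004,0,0,0]
    - [0,0,0.005,0,0,0]
    - [0,0,0.006,0,0,0]
    - [0,0,0.007,0,0,0]
    - [0,0,0.0075,0,0,0]
    - [0,0,0.0075,0,0,0]
    - [0,0,0.0075,0,0,0]

```text
clock: 8.6
tool_pos: [0.4671, -0.4086, 0.0473]
eef_rot: [0.725, 0.689, -0.0, 0.0]
contact_force: [1.0, 0.1, -3.6]
opening: 0.628
```

carry_out:
  commands:
    - [0,0,0.0005,0,0,0]
    - [0,0,0.001,0,0,0]
    - [0,0,0.0015,0,0,0]
    - [0,0,0.002,0,0,0]
    - [0,0,0.002,0,0,0]

```text
clock: 9.1
tool_pos: [0.4671, -0.4086, 0.0469]
eef_rot: [0.725, 0.689, -0.0, 0.0]
contact_force: [-3.6, 1.7, 10.7]
opening: 0.632
```

carry_out:
  commands:
    - [0,0,0,0,0,0]
    - [0,0,0,0,0,0]
    - [0,0,0,0,0,0]
    - [0,0,0,0,0,0]
    - [0,0,0,0,0,0]
    - [0,0,0,0,0,0]
    - [0,0,0,0,0,0]
  fingers: 0

```text
clock: 9.8
tool_pos: [0.467, -0.4085, 0.0452]
eef_rot: [0.725, 0.689, -0.0, -0.0]
contact_force: [-0.0, -0.1, -0.3]
opening: 1.002
```

carry_out:
  commands:
    - [0,0,-0.01,0,0,0]
    - [0,0,-0.03,0,0,0]
    - [0,0,-0.055,0,0,0]
    - [0,0,-0.085,0,0,0]
    - [0,0,-0.12,0,0,0]
    - [0,0,-0.15,0,0,0]
    - [0,0,-0.17,0,0,0]
    - [0,0,-0.17,0,0,0]

```text
clock: 10.6
tool_pos: [0.4689, -0.4094, 0.2191]
eef_rot: [0.725, 0.689, 0.001, 0.003]
contact_force: [0.9, -0.6, -1.0]
opening: 0.998
```

Run:
```python
from h import *
s,p=wrist('w4.png'); print(R.from_quat(s['eef_rot']).as_matrix().round(3),np.round(s['q'],2))
S=snap('scene','a4.png');B=snap('side','b4.png')
for q in (S,B):
  for l in ('rack','unit_a_drawer0_handle'): print(l,[(np.round(d['xyz'],3),round(d['p'],2)) for d in r.spot_point(q,l)])
a=S['img'][210:384,80:260]; b=B['img'][120:250,270:410]
cv2.imwrite('pics/m4.png',np.hstack([cv2.resize(a,(400,387)),cv2.resize(b,(400,387))]))
```

```text
t 10.6 pos [ 0.4689 -0.4094  0.2191] rot [7.247e-01 6.891e-01 7.000e-04 3.400e-03] F [ 0.9 -0.6 -1. ] op 0.998
[[ 0.05   0.999  0.006]
 [ 0.999 -0.05  -0.004]
 [-0.004  0.006 -1.   ]] [ 0.92  0.74 -0.5   1.59  0.42  0.91  0.22]
rack [(array([ 0.467, -0.408,  0.003]), 0.63), (array([ 0.323, -0.169, -0.001]), 0.63), (array([ 0.211, -0.328,  0.002]), 0.39)]
unit_a_drawer0_handle [(array([ 0.588, -0.137,  0.06 ]), 0.83), (array([0.444, 0.385, 0.002]), 0.56)]
rack [(array([ 0.467, -0.41 ,  0.007]), 0.62), (array([ 0.215, -0.326,  0.   ]), 0.58)]
unit_a_drawer0_handle [(array([ 0.582, -0.134,  0.055]), 0.73)]
```

View pics/m4.png

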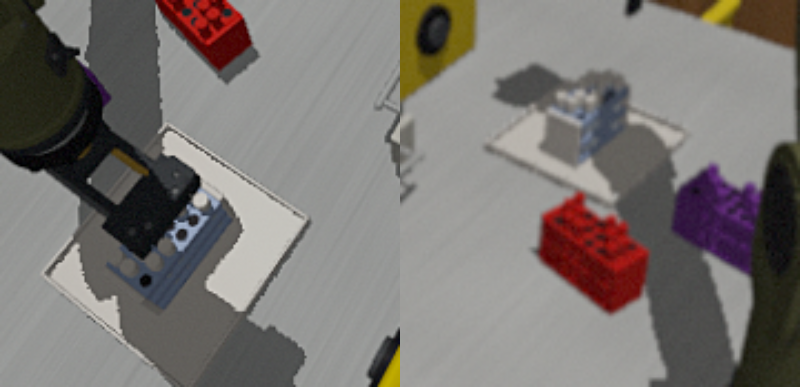

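View pics/w4.png

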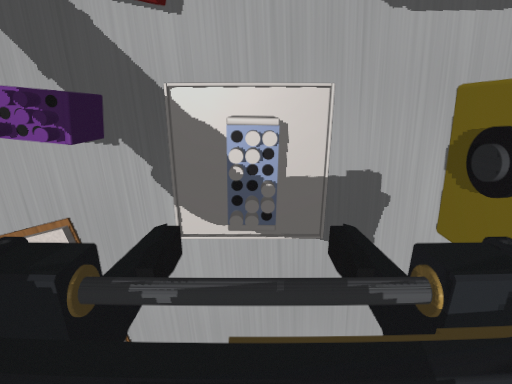

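carry_out:
  commands:
    - [0.04,0.015,0,0,0,-1]
    - [0.08,0.029,0,0,0,-2]
    - [0.12,0.044,0,0,0,-3]
    - [0.16,0.058,0,0,0,-3.4]
    - [0.2,0.073,0,0,0,-3.4]
    - [0.24,0.088,0,0,0,-3.4]
    - [0.265,0.097,0,0,0,-3.4]
    - [0.28,0.102,0,0,0,-3.4]
    - [0.28,0.102,0,0,0,-3.4]
    - [0.28,0.102,0,0,0,-3.4]
  fingers: 190

```text
clock: 11.95
tool_pos: [0.5822, -0.1358, 0.2147]
eef_rot: [0.704, 0.71, -0.001, 0.0]
contact_force: [0.2, 0.0, -0.3]
opening: 0.251
```

Run:
```python
from h import *
s,p=wrist('w5.png'); print(R.from_quat(s['eef_rot']).as_matrix().round(3),np.round(s['q'],2))
print([(np.round(d['xyz'],3),round(d['p'],2)) for d in r.spot_point(p,'unit_a_drawer0_handle')])
np.savez('pics/w5.npz',**{k:p[k] for k in ('img','intrinsics','k1','extrinsics')})
```

```text
t 11.95 pos [ 0.5822 -0.1358  0.2147] rot [ 0.7044  0.7098 -0.0011  0.    ] F [ 0.2  0.  -0.3] op 0.251
[[-0.008  1.    -0.001]
 [ 1.     0.008 -0.002]
 [-0.002 -0.001 -1.   ]] [ 0.42  0.71 -0.48  1.67  0.41  0.86 -0.22]
[]
```

View pics/w5.png

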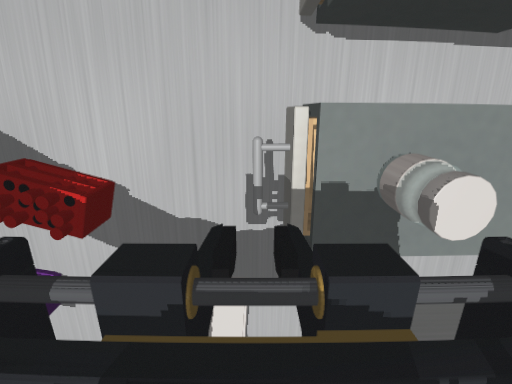

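Run:
```python
from h import *
p=dict(np.load('pics/w5.npz'))
c=p['img'][95:245,205:355]; cv2.imwrite('pics/c5.png',cv2.resize(c,(600,600),interpolation=cv2.INTER_CUBIC))
print(back(p,[(258,142),(260,209)],.062).round(4), back(p,[(294,108),(292,232)],.095).round(4))
```

```text
[[ 0.5848 -0.0963  0.062 ]
 [ 0.5879 -0.1742  0.062 ]] [[ 0.6178 -0.0604  0.095 ]
 [ 0.6219 -0.1878  0.095 ]]
```

View pics/c5.png

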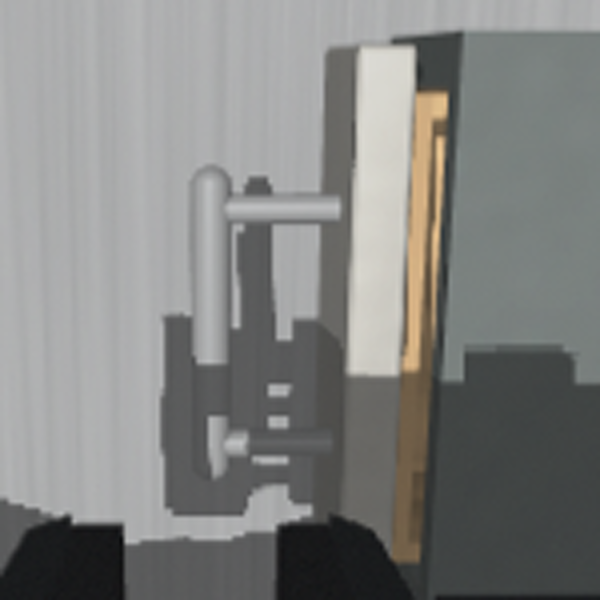

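carry_out:
  commands:
    - [0,0.004,0.02,0,0,-1]
    - [0,0.004,0.05,0,0,-1]
    - [0,0.004,0.08,0,0,-1]
    - [0,0.004,0.1,0,0,-1]
    - [0,0.004,0.115,0,0,-1]
    - [0,0.004,0.13,0,0,-1]
    - [0,0.004,0.13,0,0,-1]
    - [0,0.004,0.13,0,0,-1]

```text
clock: 12.85
tool_pos: [0.5872, -0.1342, 0.0855]
eef_rot: [0.698, 0.716, 0.0, 0.0]
contact_force: [-0.1, -0.4, 1.2]
opening: 0.252
```

Run:
```python
from h import *
s,p=wrist('w6.png')
a=snap('scene','a6.png')['img'][190:320,200:340]; b=snap('side','b6.png')['img'][120:220,220:330]
cv2.imwrite('pics/m6.png',np.hstack([cv2.resize(a,(400,371)),cv2.resize(b,(400,371))]))
```

```text
t 12.85 pos [ 0.5872 -0.1342  0.0855] rot [6.978e-01 7.163e-01 1.000e-04 2.000e-04] F [-0.1 -0.4  1.2] op 0.252
```

View pics/m6.png

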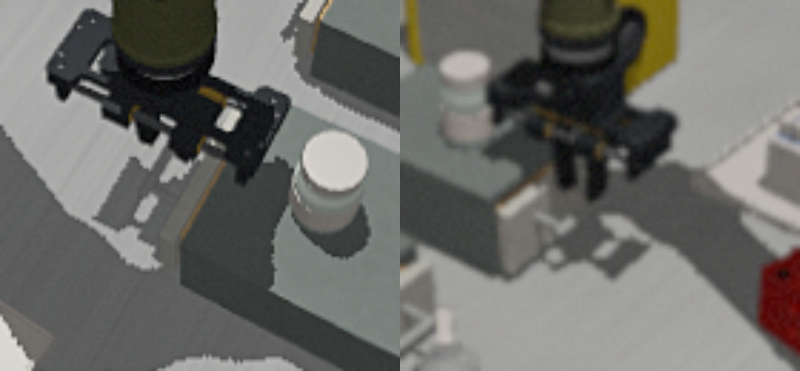

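View pics/w6.png

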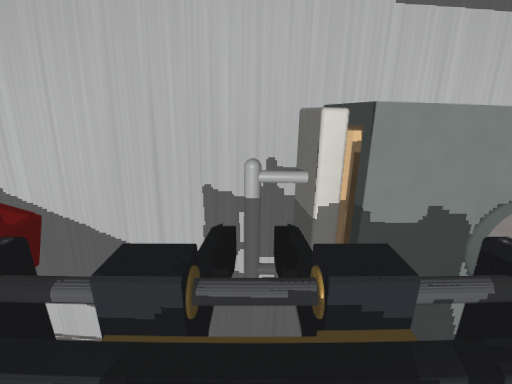

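carry_out:
  commands:
    - [0,-0.001,0.008,0,0,0]
    - [0,-0.001,0.016,0,0,0]
    - [0,-0.001,0.024,0,0,0]
    - [0,-0.001,0.031,0,0,0]
    - [0,-0.001,0.036,0,0,0]
    - [0,-0.001,0.036,0,0,0]

```text
clock: 13.6
tool_pos: [0.5854, -0.1339, 0.0482]
eef_rot: [0.698, 0.717, -0.001, -0.001]
contact_force: [-0.5, 0.6, 1.0]
opening: 0.253
```

carry_out:
  commands:
    - [0,0,0,0,0,0]
    - [0,0,0,0,0,0]
    - [0,0,0,0,0,0]
    - [0,0,0,0,0,0]
    - [0,0,0,0,0,0]
    - [0,0,0,0,0,0]
  fingers: 255
  grip_force: 25

```text
clock: 14.2
tool_pos: [0.586, -0.134, 0.0494]
eef_rot: [0.698, 0.716, 0.0, 0.0]
contact_force: [0.8, 0.4, -0.0]
opening: 0.116
```

carry_out:
  commands:
    - [0,-0.004,0,0,0,0]
    - [0,-0.012,0,0,0,0]
    - [0,-0.024,0,0,0,0]
    - [0,-0.038,0,0,0,0]
    - [0,-0.052,0,0,0,0]
    - [0,-0.066,0,0,0,0]
    - [0,-0.08,0,0,0,0]

```text
clock: 14.9
tool_pos: [0.5054, -0.1349, 0.0494]
eef_rot: [0.697, 0.717, 0.001, -0.0]
contact_force: [1.6, 1.9, -4.6]
opening: 0.115
```

carry_out:
  commands:
    - [0,-0.014,0,0,0,0]
    - [0,-0.028,0,0,0,0]
    - [0,-0.04,0,0,0,0]
    - [0,-0.05,0,0,0,0]
    - [0,-0.056,0,0,0,0]
    - [0,-0.058,0,0,0,0]
    - [0,-0.058,0,0,0,0]
    - [0,-0.058,0,0,0,0]
    - [0,-0.058,0,0,0,0]

```text
clock: 15.8
tool_pos: [0.4472, -0.1356, 0.0493]
eef_rot: [0.697, 0.717, 0.001, -0.001]
contact_force: [0.7, 5.9, -0.3]
opening: 0.115
```

Release and lift.

carry_out:
  commands:
    - [0,0,0,0,0,0]
    - [0,0,0,0,0,0]
    - [0,0,0,0,0,0]
    - [0,0,0,0,0,0]
    - [0,0,0,0,0,0]
  fingers: 190

```text
clock: 16.3
tool_pos: [0.448, -0.138, 0.0493]
eef_rot: [0.698, 0.716, -0.0, 0.0]
contact_force: [0.0, 0.1, 1.0]
opening: 0.253
```

carry_out:
  commands:
    - [0,0,-0.01,0,0,0]
    - [0,0,-0.025,0,0,0]
    - [0,0,-0.045,0,0,0]
    - [0,0,-0.075,0,0,0]
    - [0,0,-0.11,0,0,0]
    - [0,0,-0.15,0,0,0]
    - [0,0,-0.19,0,0,0]
    - [0,0,-0.2,0,0,0]
    - [0,0,-0.2,0,0,0]
    - [0,0,-0.2,0,0,0]

```text
clock: 17.3
tool_pos: [0.4471, -0.1379, 0.2482]
eef_rot: [0.698, 0.716, -0.001, -0.001]
contact_force: [0.3, 0.4, -0.6]
opening: 0.253
```

Run:
```python
from h import *
s=st(); S=snap('scene','a7.png');B=snap('side','b7.png')
for q in (S,B):
  for l in ('rack','unit_a_drawer0_handle','unit_a','jar','sanitizer','beaker','carton'): print(l,[(np.round(d['xyz'],3),round(d['p'],2)) for d in r.spot_point(q,l)])
cv2.imwrite('pics/m7.png',np.hstack([cv2.resize(S['img'],(400,300)),cv2.resize(B['img'],(400,300))]))
```

```text
t 17.3 pos [ 0.4471 -0.1379  0.2482] rot [ 6.978e-01  7.163e-01 -7.000e-04 -6.000e-04] F [ 0.3  0.4 -0.6] op 0.253
rack [(array([ 0.211, -0.325,  0.   ]), 0.9), (array([ 0.468, -0.408,  0.007]), 0.78), (array([ 0.321, -0.168, -0.001]), 0.74), (array([0.756, 0.123, 0.101]), 0.59)]
unit_a_drawer0_handle [(array([ 0.449, -0.138,  0.063]), 0.64), (array([0.761, 0.115, 0.   ]), 0.35)]
unit_a [(array([ 0.761,  0.117, -0.002]), 0.83), (array([ 0.749, -0.135, -0.002]), 0.75)]
jar [(array([ 0.734, -0.124,  0.101]), 0.66)]
sanitizer [(array([0.521, 0.142, 0.001]), 0.71), (array([ 0.747, -0.135, -0.   ]), 0.7)]
beaker [(array([0.431, 0.13 , 0.002]), 0.65), (array([ 0.751, -0.134, -0.001]), 0.65)]
carton [(array([0.754, 0.125, 0.101]), 0.75)]
rack [(array([ 0.47 , -0.41 ,  0.004]), 0.94), (array([ 0.214, -0.321,  0.001]), 0.82), (array([ 0.317, -0.171, -0.004]), 0.64)]
unit_a_drawer0_handle [(array([ 0.442, -0.135,  0.058]), 0.92)]
unit_a [(array([ 0.763,  0.116, -0.001]), 0.91)]
jar [(array([ 0.732, -0.128,  0.104]), 0.66)]
sanitizer [(array([0.522, 0.146, 0.   ]), 0.88), (array([0.435, 0.125, 0.003]), 0.29)]
beaker [(array([0.434, 0.127, 0.004]), 0.81), (array([ 0.519,  0.144, -0.002]), 0.59)]
carton [(array([0.752, 0.122, 0.097]), 0.82), (array([ 0.469, -0.411,  0.005]), 0.2)]
```

View pics/a7.png

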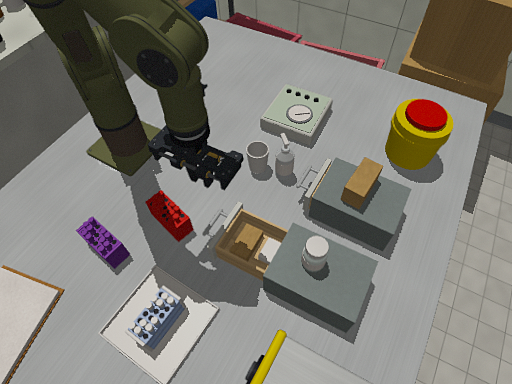

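View pics/b7.png

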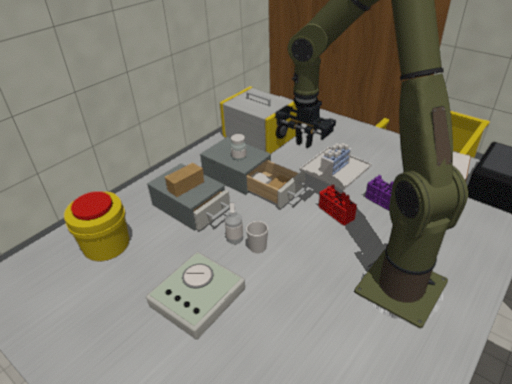

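The drawer at pixel (240, 240) in the scene picture is clearly open. The rack stands flat in the tray at (157, 317), the bystanders are where they were, and the arm is clear of everything.

```bash
python3 -c "
from h import *
st(); print(r.finish_job())"
```

```text
t 18.1 pos [ 0.448  -0.1377  0.2493] rot [6.976e-01 7.164e-01 0.000e+00 1.000e-04] F [-0.1  0.2  0.3] op 0.253
the job is handed in; nothing more can be done
None
```

I moved the blue and white rack into the tray, pulled unit_a's drawer open and handed the job in at about 18 s of the 61 s allowed. `finish_job` gave no verdict, so what follows comes from my own last checks.

- **Rack:** it was set down with light contact (about 11 N) and released. Both cameras put it at about (0.469, -0.409), within about 3 mm of the tray's middle. Its origin is 4–7 mm above the bench, which fits the tray's 4 mm floor. It looked upright in the pictures, but I did not measure its tilt.
- **Drawer:** the handle moved about 138 mm from where it started. The drawer already stood about 1 cm ajar at the start, so it should be open by roughly 145–150 mm.
- **Other things:** the jar, carton, pump bottle and cup are where they were, to within the networks' error of a few mm. Unit_b's drawer looks unmoved in the pictures. The gripper was clear of everything, with the force reading near zero.

No check failed. The two cameras' readings of the open handle differ by about 7 mm in x. The networks also gave some wrong labels, for example the red and purple look-alikes as racks, and I discarded these against the pictures.

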